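# Lock the tube spinner, loosen its left-hand rotor knob, release the brake

## Robot

A 6-joint arm with a two-finger parallel gripper is mounted at the origin on the work surface. World frame = base frame: x ahead of the robot, y to its left, z up, the work surface at z = 0. Lengths are in m, angles in degrees, forces in N, time in s.
With the tool pointing down it reaches from about 0.25 to 0.725 m from the base axis. Payload 9.7 kg.
Tool frame: the origin (TCP) lies midway between the tips of the shut fingers; the grasp point (between the pads) lies 19 mm behind it; z points along the fingers, y is the direction in which the jaws open and shut (so a half turn about z gives the same grasp; the last joint's range is limited). The gripper opens to 85 mm and grips with 20 to 120 N. Pads are 22 mm wide; open, the fingers measure 114 mm over their backs; the gripper's body (76 mm by 85 mm) begins 54 mm behind the grasp point. The pads swing forward as they close: fully open they stand 13 mm farther back than shut.
Start: joints at [66.005, 4.979, 10.078, 95.1, 0, 90], TCP at [0.224, 0.502, 0.192] pointing down, gripper open.
Joint ranges: [-179.16, 179.16], [-48.56, 103.87], [-65.8, 70.77], [-126.05, 130.52], [-82.76, 87.17], [-180, 180]. Speed limits (degrees/s): [127.2, 127.2, 147.25, 180, 180, 180].

## Interface

Orientations are given as [roll, pitch, yaw] about the fixed x, y, z axes, in that order (R = Rz(yaw) Ry(pitch) Rx(roll)).
In Python, from workcell import get_obs, camera, get_calibration, job_done gives the robot as it stands.
- The arm moves only by the tool play_rows, never from a script. Its argument "commands" is text: rows parted by semicolons, each of 5 numbers parted by spaces: the opening, from 0 (shut) to 1 (fully open), then the shift along the world's x, y, z in mm, then the turn about the world's z in degrees. A call has 1 to 10 rows; each row is the pose to reach, as a shift and turn from the pose commanded when the call began; what a row does not reach only later rows make up. A row lasts 1/12 s, in which the tool goes at most 41.7 mm and 7.16 degrees, less where a joint would pass 70% of its speed; a pose out of reach is approached as far as the arm can. A call with a gripper value outside its range is refused whole. The fingers move at their own pace and stop on an object; "force" is the grip in N (left out, the last holds). Time passes only in rows, so rows that repeat a pose let the fingers close. It gives the time, the measured TCP pose, the force and the opening at its end, in the units of the state.
- get_obs(): the state, without advancing time (a new reading comes with each control period).
- camera(name): name is "scene" or "top" or "wrist"; returns the picture (480x640x3 uint8, red, green, blue); there is no depth.
- get_calibration(name): a dict with "fx", "fy", "cx", "cy" (pixels), "eye" and "attitude" of the camera in the world; the wrist camera has in their place "mount" (4x4, takes a point from camera to tool coordinates, whose origin is the TCP and whose axes are the flange's). Camera axes: x right, y down, z forward; pixel columns grow to the right and rows downward; lengths in m; the calibration is good to about 2 mm. A picture is of the moment at which its call begins: read the wrist's pose just before it. get_calibration takes no time and is no camera call.
- job_done(): hands the job in, once; it reports no verdict.
The state is a dict: "time": time; "q": joint angles; "qd": joint speeds; "joint_efforts": joint torques, N m; "ee_pos": TCP position; "tcp_rot": TCP orientation; "wrist_force": force on the tool from outside, world axes, zero at the start; "torque": the same for the moment, N m; "opening": finger opening in m.
Only numpy, scipy, OpenCV 4.12 (cv2) and the standard library are available. Lean on these libraries where they do the work, as an engineer would, in place of code of your own. Each camera call takes 0.05 s, during which the arm holds its last target.

## Task

Get the tube spinner's rotor ready to come off: push the brake lever on its side fully down so that the rotor is locked, and with it locked loosen the black knob on top by at least a quarter turn; the knob has a left-hand thread, so it loosens clockwise seen from above. Then flick the brake lever all the way up again to release the rotor, and leave the glassware around the spinner standing where it is.

Things in the scene. Friction and masses are not known exactly. Their poses are not given: they have to be found in the camera images.
- spinner: Grey round bench tube spinner (small open centrifuge, lid off), fixed to the bench; housing 184 mm across and 56 mm high, a bare 160 mm aluminium rotor disc with 8 white tube caps (8 mm proud, 62 mm from the axis) above it from z = 95 to 115 mm. Origin on the bench on the rotor's axis; z up. Its -y axis points to the side where the brake lever sticks out; the heading differs widely from run to run.
- brake_hinge (a point): Centre of the brake lever's hinge pin, 98 mm from the rotor axis towards the spinner's -y, 78 mm above the bench. The pin lies level along the spinner's x axis.
- brake_grip (a point): Centre of the grip near the free end of the brake lever, 80 mm from the hinge pin. The lever is a steel bar 16 mm wide and 8 mm thick ending in a black rubber grip 22 mm wide (along the hinge pin), 42 mm long (from 58 to 100 mm from the pin) and 14 mm thick; it can be pushed from above or pinched across its width from above. The point moves with the lever: about 113 mm above the bench when up, 66 mm when fully down. Site axes: x along the hinge pin.
- brake (a joint): Brake lever angle, rad. 0 = fully up (lever rises outwards 0.45 rad above level; rotor free); grows as the grip is pushed down. The rubber pad meets the rotor at about 0.54; end stop at 0.60 (rotor locked). Stiff hinge: stays where left, about 6 N at the grip to move it, 12 to 20 N to squeeze the pad over the last 0.06 rad; let go there it eases back to about 0.58, still locked.
- knob_grip (a point): Centre of the grip bar of the black rotor knob, on the rotor's axis, 143 mm above the bench. The bar is 64 mm long, 18 mm thick and 36 mm high (its top 159 mm above the bench, its foot 125 mm) on a 60 mm round flange 10 mm high that sits on the rotor. Site x axis runs along the bar, y across it (pinch across y from above), z up. It turns with the knob and the rotor.
- knob (a joint): Angle by which the knob has been loosened relative to the rotor, rad. 0 = tight; grows as the knob turns clockwise seen from above (left-hand thread); end stop at 3.0. Takes about 0.22 N m; the knob turns on the rotor only while the rotor is locked, else the rotor turns along with it.
- rotor (a joint): Angle of the rotor relative to the housing, rad, anticlockwise seen from above is positive. Turns freely unless braked.
- reagent: Bystander: amber reagent bottle with black cap, 60 mm across, 115 mm tall, standing on the bench to one side of the spinner. Origin at the centre of its underside.
- beaker: Bystander: empty glass beaker, 68 mm across, 90 mm tall, standing on the bench to one side of the spinner. Origin at the centre of its underside.
- flask: Bystander: green glass conical flask, 84 mm across its foot, 120 mm tall, standing on the bench to one side of the spinner. Origin at the centre of its underside.

How it is judged:
By the outcome, as a careful person would: the job done as asked, in the order asked, and still so for the second after the job is handed in, with the robot touching nothing.
It also fails if it takes over 72 s, if anything falls off the work surface, if the arm or the gripper's body presses on something with over 40 N, if the wrist force passes 120 N, or if a joint passes its speed limit or range.

## Working session

There is one attempt and no reset: what is moved stays moved. The work goes in short steps, Python scripts to look and compute and a tool call to move; the robot and the scene stay as the last step left them, time stands still between calls to the robot, and variables do not carry over. Pictures are saved under pics/ and viewed, and the job is handed in when it is done.

Besides the shell and the picture viewer there is one more tool, called after "Call:" by a JSON object that holds its "fn" and its "kwargs". play_rows: Moves the arm, as the interface text tells. Its arguments: {"type":"object","properties":{"commands":{"type":"string"},"force":{"type":"number"}},"required":["commands"]}

```bash
mkdir -p pics
python3 - <<'E'
from workcell import *
import cv2
print(get_obs())
for n in("top","scene"):
    cv2.imwrite(f"pics/{n}0.png",camera(n)[:,:,::-1]); print(n,get_calibration(n))
print(get_calibration("wrist"))
E
```

```text
{'time': 0.0, 'q': array([ 6.60032655e+01,  5.00965270e+00,  1.00326055e+01,  9.50991822e+01,
       -2.83720247e-04,  9.00011641e+01]), 'qd': array([ 0.01887171, -0.05970446, -0.03688715, -0.02576028, -0.00863684,
        0.01510257]), 'joint_efforts': array([-3.69100762e-04, -5.20387459e+01,  4.64800358e+01,  1.64231047e-02,
       -1.09253304e-05, -2.50353355e-05]), 'ee_pos': array([0.22355928, 0.50219543, 0.19128044]), 'tcp_rot': array([-1.79923771e+02,  2.85268717e-04,  1.56002102e+02]), 'wrist_force': array([ 0.30986606,  0.49484313, -0.02768342]), 'torque': array([0.01267778, 0.02214678, 0.00511766]), 'opening': 0.0854811826571275}
top {'fx': 445.8289343955972, 'fy': 445.8289343955972, 'cx': 321.2243275748077, 'cy': 244.30875876817757, 'eye': array([ 4.95834126e-01, -3.33741832e-04,  1.02373097e+00]), 'attitude': array([-1.75038109e+02,  1.51972069e-01, -9.02621571e+01])}
scene {'fx': 491.3980935246304, 'fy': 491.3980935246304, 'cx': 314.410786854341, 'cy': 234.51929215534378, 'eye': array([ 1.02081193, -0.75301486,  0.82038156]), 'attitude': array([-129.5708536 ,   -0.13239043,   31.32732128])}
{'fx': 385.9919221149236, 'fy': 385.9919221149236, 'cx': 321.8517839200078, 'cy': 240.53906995903193, 'mount': array([[-3.27983606e-05, -9.54212543e-01, -2.99129439e-01,
         7.60362518e-02],
       [ 9.99999981e-01, -8.92110575e-05,  1.74934137e-04,
         7.16680635e-04],
       [-1.93610001e-04, -2.99129427e-01,  9.54212528e-01,
        -1.82648371e-01],
       [ 0.00000000e+00,  0.00000000e+00,  0.00000000e+00,
         1.00000000e+00]])}
```

View pics/top0.png

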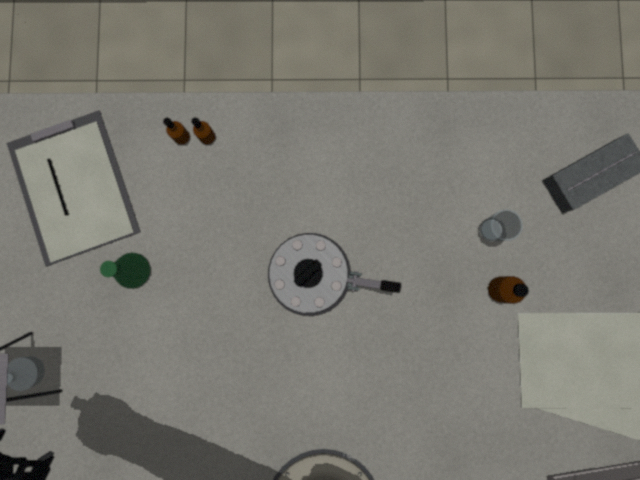

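View pics/scene0.png

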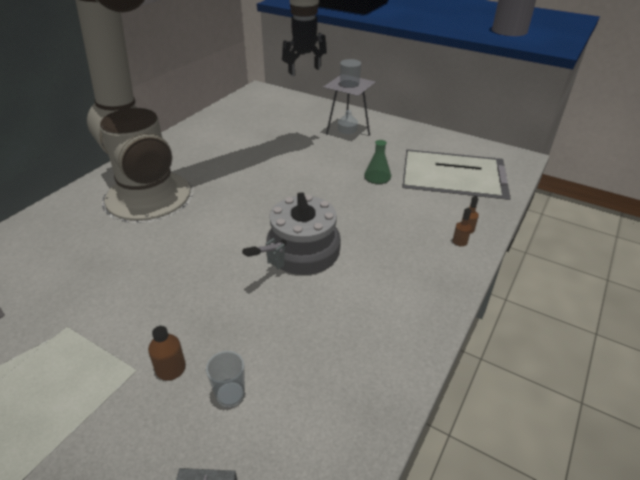

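The top view shows the spinner at (308,273) with its knob bar on the axis. The lever points right, its grip at about (391,287). The glassware is well clear: flask (130,270), bottle (510,290), beaker (492,230).

```bash
cat > h.py <<'E'
import numpy as np, cv2
from scipy.spatial.transform import Rotation as R
from workcell import *
def cam(n,obs=None):
    c=get_calibration(n)
    if n=="wrist":
        T=np.eye(4);T[:3,:3]=R.from_euler('xyz',obs['tcp_rot'],degrees=True).as_matrix();T[:3,3]=obs['ee_pos'];M=T@c['mount']
        return c,M[:3,:3],M[:3,3]
    return c,R.from_euler('xyz',c['attitude'],degrees=True).as_matrix(),np.array(c['eye'])
def plane(n,uv,z,obs=None):
    c,A,e=cam(n,obs); uv=np.atleast_2d(uv)
    d=np.c_[(uv[:,0]-c['cx'])/c['fx'],(uv[:,1]-c['cy'])/c['fy'],np.ones(len(uv))]@A.T
    return e+d*((z-e[2])/d[:,2])[:,None]
def proj(n,P,obs=None):
    c,A,e=cam(n,obs); p=(np.atleast_2d(P)-e)@A
    return np.c_[c['cx']+c['fx']*p[:,0]/p[:,2],c['cy']+c['fy']*p[:,1]/p[:,2]]
E
python3 - <<'E'
from h import *
im=cv2.imread("pics/top0.png")
crop=im[220:330,250:420]; cv2.imwrite("pics/c0.png",cv2.resize(crop,None,fx=4.7,fy=4.7,interpolation=cv2.INTER_CUBIC))
g=cv2.cvtColor(im,cv2.COLOR_BGR2GRAY)
m=np.zeros_like(g); m[220:330,250:420]=(g[220:330,250:420]<45)
n,l,s,c=cv2.connectedComponentsWithStats(m)
for i in range(1,n):
    if s[i,4]>20:
        ys,xs=np.where(l==i); print(s[i],c[i],cv2.minAreaRect(np.c_[xs,ys].astype(np.float32)))
print(plane("top",[[308,272]],.15),plane("top",[[391,287]],.12))
print(plane("top",[[308,272.5]],.115))
E
```

```text
[295 260  27  27 618] [307.75566343 273.00161812] ((308.0, 273.0), (26.0, 26.0), 90.0)
[380 281  20  11 183] [389.80327869 286.23497268] ((389.8799743652344, 286.3399658203125), (19.091882705688477, 9.758074760437012), 8.130102157592773)
[[0.51743588 0.02776229 0.15      ]] [[ 0.48719308 -0.13864378  0.12      ]]
[[0.51728537 0.02888981 0.115     ]]
```

View pics/c0.png

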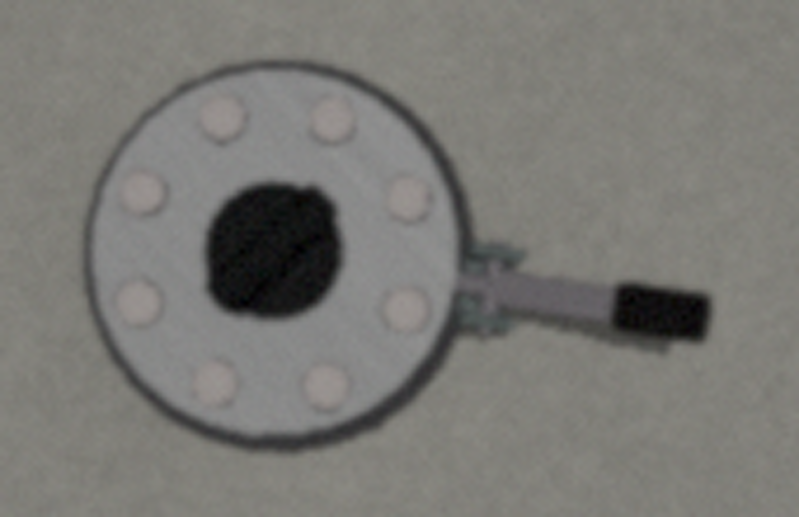

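Call:
{"fn": "play_rows", "kwargs": {"commands": "0 0 0 60 0;0 0 0 110 -7;0 200 -100 110 -76;0 200 -300 110 -76;0 264 -641 110 -76;0 264 -641 110 -76;0 264 -641 110 -76;0 264 -641 110 -76;0 264 -641 110 -76;0 264 -641 110 -76"}}

```text
time: 0.93
ee_pos: [0.3643, 0.2103, 0.2905]
tcp_rot: [-180.0, 0.0, 91.4]
wrist_force: [0.7, 0.3, 0.9]
opening: -0.0002
```

Call:
{"fn": "play_rows", "kwargs": {"commands": "0 60 -120 20 -6;0 123 -349 20 -11.4;0 123 -349 20 -11.4;0 123 -349 20 -11.4;0 123 -349 20 -11.4;0 123 -349 20 -11.4;0 123 -349 20 -11.4;0 123 -349 20 -11.4;0 123 -349 20 -11.4;0 123 -349 20 -11.4"}}

```text
time: 1.77
ee_pos: [0.4885, -0.1421, 0.3087]
tcp_rot: [-179.9, 0.1, 80.0]
wrist_force: [0.5, 0.9, -0.2]
opening: 0.0002
```

Run:
```python
from h import *
o=get_obs(); im=camera("wrist"); cv2.imwrite("pics/w1.png",im[:,:,::-1]); print(o['ee_pos'],o['tcp_rot'],o['q'],o['wrist_force'])
import pickle; pickle.dump(o,open("o1.pkl","wb"))
```

```text
[ 0.48849717 -0.14205487  0.30868151] [-1.79869735e+02  6.01341848e-02  8.00449190e+01] [-1.61673247e+01  3.94797224e+00  2.23675046e+01  1.08542526e+02
 -7.38771653e-02  8.37879040e+01] [ 0.46749243  0.92496793 -0.23774476]
```

View pics/w1.png

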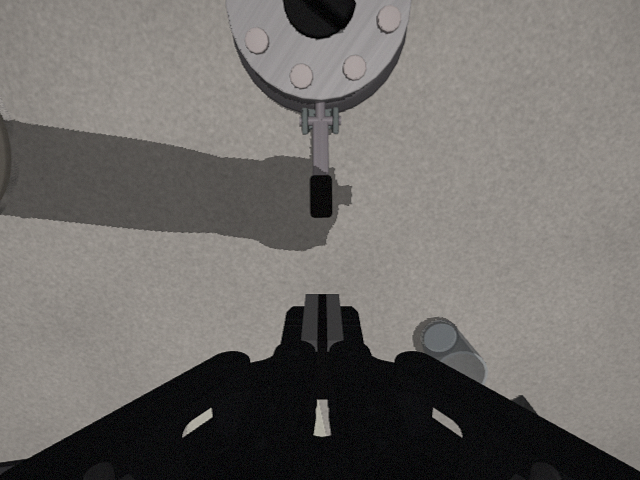

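The wrist view shows the grip at (310–332, 176–217) upright in the picture, so the yaw matches the lever. The hinge is at (320,121), and the knob bar is cut off at the top.

Run:
```python
from h import *
import pickle; o=pickle.load(open("o1.pkl","rb"))
g=plane("wrist",[[321,196],[321,176],[321,217],[320,121]],.12,o); print(g)
print(plane("wrist",[[320,121]],.078,o))
print(plane("top",[[308,273]],.125))
```

```text
[[ 0.48898332 -0.13602558  0.12      ]
 [ 0.49234591 -0.11694527  0.12      ]
 [ 0.48533718 -0.15671479  0.12      ]
 [ 0.50017449 -0.06723004  0.12      ]]
[[ 0.49990548 -0.06733572  0.078     ]]
[[0.51604486 0.02857024 0.125     ]]
```

Call:
{"fn": "play_rows", "kwargs": {"commands": "0 -1 -3 -40 0;0 -1 -3 -80 0;0 -1 -3 -120 0;0 -1 -3 -150 0;0 -1 -3 -170 0;0 -1 -3 -178 0;0 -1 -3 -184 0;0 -1 -3 -190 0;0 -1 -3 -196 0;0 -1 -3 -202 0", "force": 60}}

```text
time: 2.65
ee_pos: [0.4871, -0.1398, 0.1094]
tcp_rot: [179.9, 0.0, 80.3]
wrist_force: [0.2, -0.4, 0.5]
opening: 0.0002
```

Call:
{"fn": "play_rows", "kwargs": {"commands": "0 0 0 -5 0;0 0 0 -10 0;0 0 0 -15 0;0 0 0 -20 0;0 0 0 -22 0;0 0 0 -24 0;0 0 0 -24 0"}}

```text
time: 3.23
ee_pos: [0.4863, -0.1398, 0.0846]
tcp_rot: [180.0, 0.0, 80.3]
wrist_force: [-0.5, -0.1, 0.2]
opening: -0.0004
```

Run:
```python
from h import *
o=get_obs(); print(o['ee_pos'],o['wrist_force'])
a=camera("wrist")[:,:,::-1]; b=camera("scene")[:,:,::-1]
b=cv2.resize(b[170:300,200:380],(640,462),interpolation=cv2.INTER_CUBIC)
cv2.imwrite("pics/w2.png",a);cv2.imwrite("pics/s2.png",b)
```

```text
[ 0.48632434 -0.13982346  0.08457733] [-0.46248738 -0.11278731  0.2236802 ]
```

View pics/w2.png

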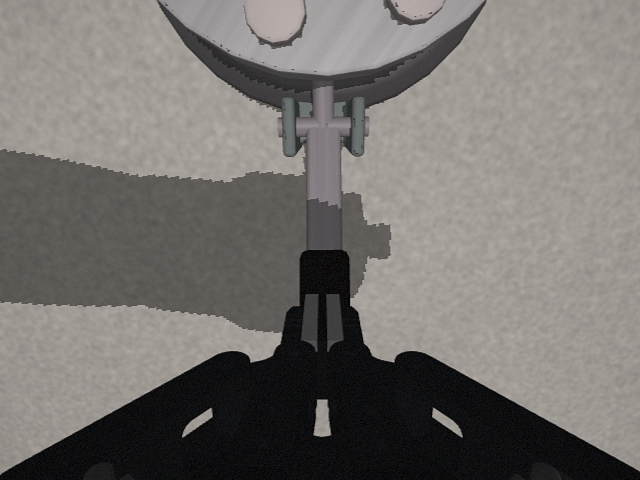

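View pics/s2.png

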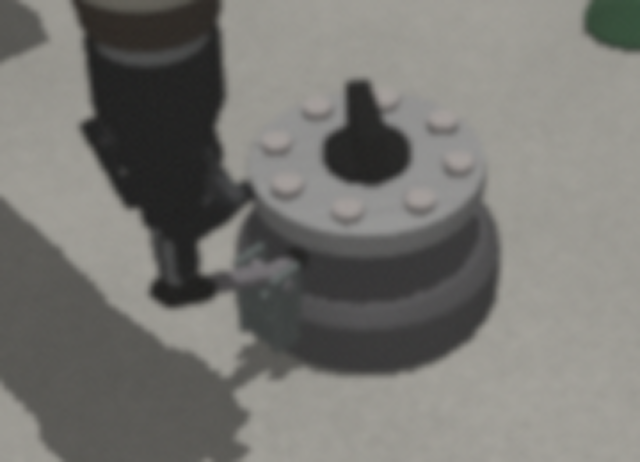

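Fingertips rest on the grip and the lever has gone down most of the way. I'll push on gently.

Call:
{"fn": "play_rows", "kwargs": {"commands": "0 0 0 -3 0;0 0 0 -6 0;0 0 0 -8 0;0 0 0 -9 0;0 0 0 -9 0"}}

```text
time: 3.75
ee_pos: [0.4868, -0.1401, 0.0761]
tcp_rot: [179.9, 0.0, 80.3]
wrist_force: [-0.6, -0.8, 4.1]
opening: -0.0001
```

Call:
{"fn": "play_rows", "kwargs": {"commands": "0 0 0 -1 0;0 0 0 -2 0;0 0 0 -2 0"}}

```text
time: 4.0
ee_pos: [0.4868, -0.1401, 0.0741]
tcp_rot: [179.9, 0.0, 80.3]
wrist_force: [-0.1, -2.1, 4.3]
opening: -0.0
```

Call:
{"fn": "play_rows", "kwargs": {"commands": "0 0 0 -1 0;0 0 0 -2 0;0 0 0 -2 0"}}

```text
time: 4.25
ee_pos: [0.4868, -0.1401, 0.0721]
tcp_rot: [179.9, 0.0, 80.3]
wrist_force: [0.8, -1.4, 4.9]
opening: -0.0002
```

Call:
{"fn": "play_rows", "kwargs": {"commands": "0 0 0 -1 0;0 0 0 -2 0;0 0 0 -2 0"}}

```text
time: 4.5
ee_pos: [0.4868, -0.1401, 0.07]
tcp_rot: [179.9, 0.0, 80.3]
wrist_force: [-0.7, -1.2, 4.4]
opening: 0.0002
```

Run:
```python
from h import *
o=get_obs(); print(o['ee_pos'],o['wrist_force'],o['torque'])
a=camera("wrist")[:,:,::-1]; b=camera("scene")[:,:,::-1]
b=cv2.resize(b[170:300,200:380],(640,462),interpolation=cv2.INTER_CUBIC)
cv2.imwrite("pics/w3.png",a);cv2.imwrite("pics/s3.png",b)
```

```text
[ 0.48678439 -0.14008066  0.07003319] [-0.73033153 -1.15406087  4.4322269 ] [-0.33496188 -0.04402765  0.0048244 ]
```

View pics/w3.png

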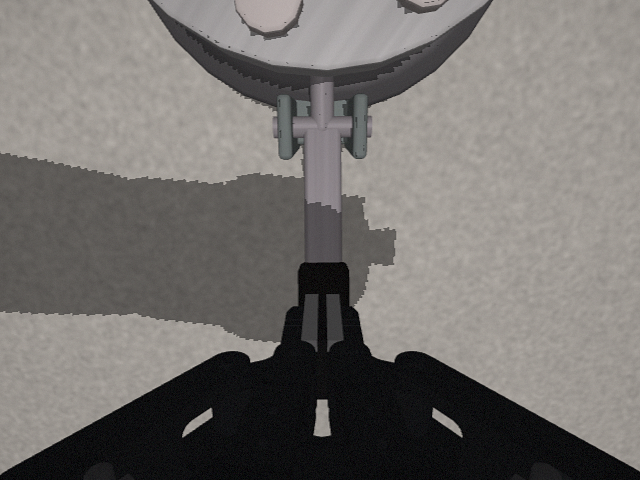

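View pics/s3.png

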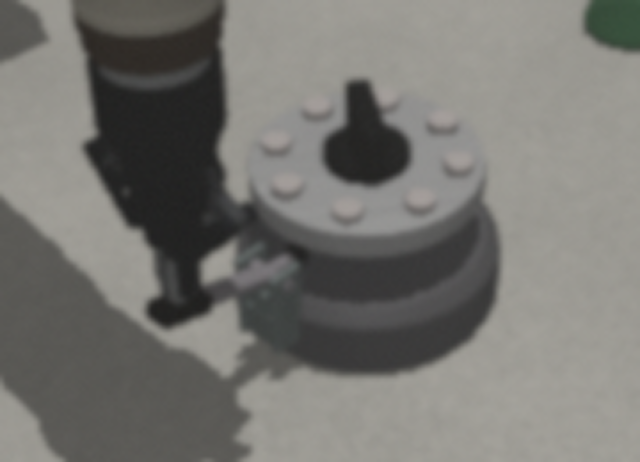

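Call:
{"fn": "play_rows", "kwargs": {"commands": "0 0 0 -1 0;0 0 0 -2 0;0 0 0 -2 0"}}

```text
time: 4.85
ee_pos: [0.4867, -0.14, 0.0679]
tcp_rot: [180.0, 0.0, 80.3]
wrist_force: [-0.5, -1.9, 4.8]
opening: 0.0002
```

Call:
{"fn": "play_rows", "kwargs": {"commands": "0 0 0 -1 0;0 0 0 -2 0;0 0 0 -2 0"}}

```text
time: 5.1
ee_pos: [0.4866, -0.14, 0.0659]
tcp_rot: [180.0, 0.0, 80.3]
wrist_force: [1.1, -1.8, 4.6]
opening: 0.0001
```

```bash
cat >> h.py <<'E'
AX=np.array([.516,.0286]);U=np.array([-.162,-.987]);U/=np.linalg.norm(U);HG=AX+.098*U
def lp(r,h,b): # r along lever,h normal up; b=brake angle
    e=.45-b
    rr=r*np.cos(e)-h*np.sin(e); return np.r_[HG+rr*U,.078+r*np.sin(e)+h*np.cos(e)]
E
python3 - <<'E'
from h import *
o=get_obs(); print(o['ee_pos'],o['wrist_force'])
cv2.imwrite("pics/w4.png",camera("wrist")[:,:,::-1])
for b in (.4,.45,.5,.55,.58,.6):
    print(b,proj("wrist",[lp(58,7,b) if 0 else lp(.058,.007,b),lp(0,.004,b)],o).round(1).tolist())
E
```

```text
[ 0.48659963 -0.1400121   0.06585495] [ 1.10368456 -1.77923702  4.57375592]
0.4 [[324.4, 264.4], [323.6, 128.8]]
0.45 [[324.3, 263.0], [323.6, 129.3]]
0.5 [[324.3, 261.3], [323.6, 129.8]]
0.55 [[324.2, 259.4], [323.6, 130.3]]
0.58 [[324.2, 258.1], [323.6, 130.6]]
0.6 [[324.2, 257.2], [323.6, 130.8]]
```

View pics/w4.png

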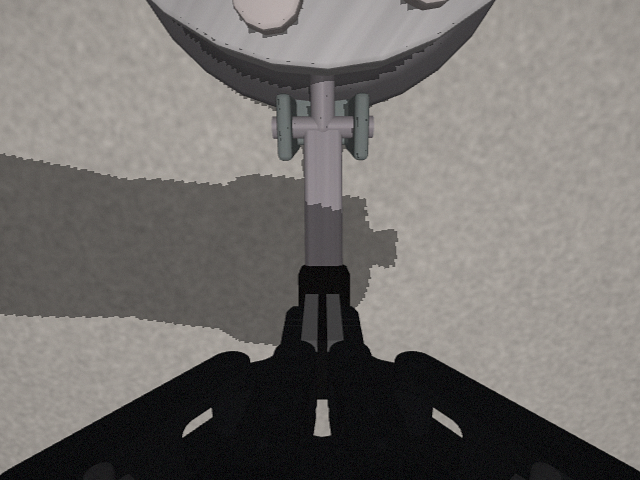

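Run:
```python
from h import *
b=camera("scene")[:,:,::-1]; cv2.imwrite("pics/s4full.png",b)
c=b[230:280,225:305]; cv2.imwrite("pics/s4.png",cv2.resize(c,(800,500),interpolation=cv2.INTER_CUBIC))
for n in (.3,.4,.45,.5,.55,.6):
    print(n,((proj("scene",[lp(.1,0,n),lp(.1,-.007,n),lp(.058,0,n)])-[225,230])*10).round(0).tolist())
```

```text
0.3 [[180.0, 336.0], [179.0, 362.0], [320.0, 261.0]]
0.4 [[181.0, 372.0], [182.0, 396.0], [320.0, 281.0]]
0.45 [[182.0, 389.0], [185.0, 412.0], [321.0, 291.0]]
0.5 [[185.0, 405.0], [189.0, 428.0], [322.0, 300.0]]
0.55 [[188.0, 421.0], [193.0, 442.0], [324.0, 309.0]]
0.6 [[192.0, 436.0], [198.0, 456.0], [326.0, 318.0]]
```

View pics/s4.png

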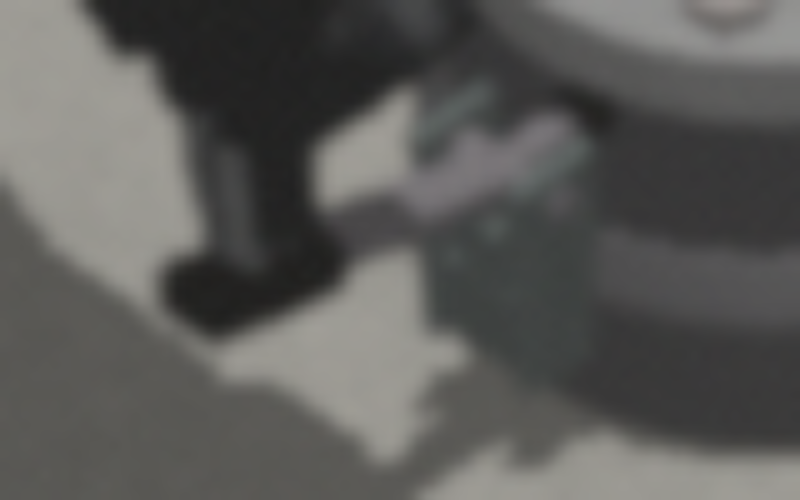

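Run:
```python
from h import *
o=get_obs()
p=o['ee_pos']
print(((proj("scene",[p,p+[0,0,.02],p+[0,0,.04]])-[225,230])*10).round().tolist())
print(proj("wrist",[p,p+[0,0,.02]],o), o['q'],get_calibration("scene"))
b=cv2.imread("pics/s4full.png")
# check calibration on known points: axis top, hinge
print(proj("scene",[[.516,.0286,.125],[.516,.0286,.159],[*HG,.078]]))
cv2.imwrite("pics/s4b.png",cv2.resize(b[180:280,225:365],(800,571),interpolation=cv2.INTER_CUBIC))
```

```text
[[271.0, 362.0], [264.0, 296.0], [256.0, 228.0]]
[[320.84686527 277.48561088]
 [320.80658992 294.37633211]] [-1.60353363e+01 -1.64274091e+00 -1.06419162e+01  8.09668032e+01
 -9.09046314e-03  8.36591013e+01] {'fx': 491.3980935246304, 'fy': 491.3980935246304, 'cx': 314.410786854341, 'cy': 234.51929215534378, 'eye': array([ 1.02081193, -0.75301486,  0.82038156]), 'attitude': array([-129.5708536 ,   -0.13239043,   31.32732128])}
[[303.20939108 210.56559585]
 [303.03016506 198.79539302]
 [275.18949928 246.20936493]]
```

View pics/s4b.png

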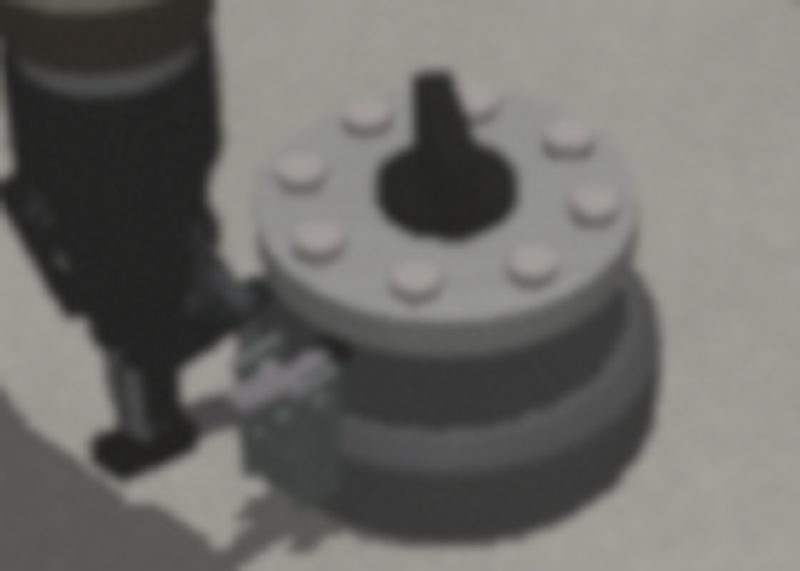

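The scene view disagrees with my assumption. The visible fingertip sits about 30 mm behind the reported TCP, and the grip end at about (19,30 px in the crop) puts the brake near 0.25. So the lever is still following the fingers, and I'll keep pushing while watching the force.

Call:
{"fn": "play_rows", "kwargs": {"commands": "0 0 0 -2 0;0 0 0 -4 0;0 0 0 -6 0;0 0 0 -8 0;0 0 0 -10 0;0 0 0 -10 0"}}

```text
time: 5.7
ee_pos: [0.4864, -0.1399, 0.0555]
tcp_rot: [180.0, 0.0, 80.3]
wrist_force: [0.9, -1.6, 3.6]
opening: 0.0
```

Call:
{"fn": "play_rows", "kwargs": {"commands": "0 0 0 -2 0;0 0 0 -4 0;0 0 0 -5 0;0 0 0 -5 0"}}

```text
time: 6.03
ee_pos: [0.4864, -0.14, 0.0506]
tcp_rot: [180.0, 0.0, 80.3]
wrist_force: [0.6, -1.9, 3.1]
opening: -0.0002
```

Call:
{"fn": "play_rows", "kwargs": {"commands": "0 0 0 -1 0;0 0 0 -3 0;0 0 0 -3 0"}}

```text
time: 6.28
ee_pos: [0.4864, -0.1399, 0.0476]
tcp_rot: [180.0, 0.0, 80.3]
wrist_force: [0.2, -3.2, 3.2]
opening: -0.0001
```

Run:
```python
from h import *
o=get_obs();print(o['ee_pos'],o['wrist_force'],o['torque'])
b=camera("scene")[:,:,::-1]
c=b[230:280,225:305]; cv2.imwrite("pics/s5.png",cv2.resize(c,(800,500),interpolation=cv2.INTER_CUBIC))
```

```text
[ 0.48637265 -0.13989807  0.04756448] [ 0.2308243  -3.16367472  3.18810332] [-0.41568988 -0.07904368 -0.02598013]
```

View pics/s5.png

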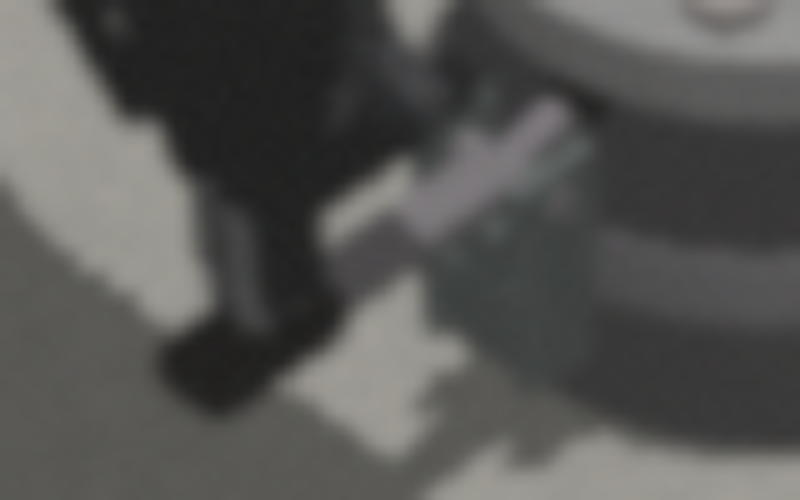

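Call:
{"fn": "play_rows", "kwargs": {"commands": "0 0 0 -2 0;0 0 0 -4 0;0 0 0 -6 0;0 0 0 -6 0"}}

```text
time: 6.67
ee_pos: [0.4863, -0.14, 0.0415]
tcp_rot: [-180.0, 0.0, 80.3]
wrist_force: [-0.9, -3.3, 2.7]
opening: 0.0002
```

Call:
{"fn": "play_rows", "kwargs": {"commands": "0 0 0 -1 0;0 0 0 -2 0;0 0 0 -2 0"}}

```text
time: 6.92
ee_pos: [0.4863, -0.14, 0.0397]
tcp_rot: [180.0, 0.0, 80.3]
wrist_force: [-0.8, -4.0, 5.7]
opening: -0.0
```

Call:
{"fn": "play_rows", "kwargs": {"commands": "0 0 0 -1 0;0 0 0 -2 0;0 0 0 -2 0"}}

```text
time: 7.17
ee_pos: [0.4864, -0.14, 0.038]
tcp_rot: [180.0, 0.0, 80.3]
wrist_force: [-1.7, -3.2, 6.4]
opening: -0.0002
```

Force is rising as the pad begins to squeeze.

Call:
{"fn": "play_rows", "kwargs": {"commands": "0 0 0 -1 0;0 0 0 -2 0;0 0 0 -2 0"}}

```text
time: 7.42
ee_pos: [0.4865, -0.14, 0.0367]
tcp_rot: [180.0, 0.0, 80.3]
wrist_force: [-3.7, -3.2, 10.4]
opening: -0.0
```

Call:
{"fn": "play_rows", "kwargs": {"commands": "0 0 0 -1 0;0 0 0 -2 0;0 0 0 -2 0"}}

```text
time: 7.67
ee_pos: [0.4866, -0.14, 0.0354]
tcp_rot: [179.9, 0.0, 80.3]
wrist_force: [-5.3, -2.9, 16.9]
opening: -0.0002
```

Call:
{"fn": "play_rows", "kwargs": {"commands": "0 0 0 -1 0;0 0 0 -2 0;0 0 0 -2 0"}}

```text
time: 7.92
ee_pos: [0.4868, -0.1401, 0.0349]
tcp_rot: [179.8, 0.0, 80.3]
wrist_force: [-9.2, -1.3, 29.3]
opening: 0.0004
```

Run:
```python
from h import *
o=get_obs();print(o['ee_pos'],o['wrist_force'],o['torque'])
b=camera("scene")[:,:,::-1]
c=b[230:280,225:305]; cv2.imwrite("pics/s6.png",cv2.resize(c,(800,500),interpolation=cv2.INTER_CUBIC))
```

```text
[ 0.48681197 -0.14005168  0.03493002] [-9.15796216 -1.27657197 29.31451851] [-0.04842288  2.05076478  0.05412942]
```

View pics/s6.png

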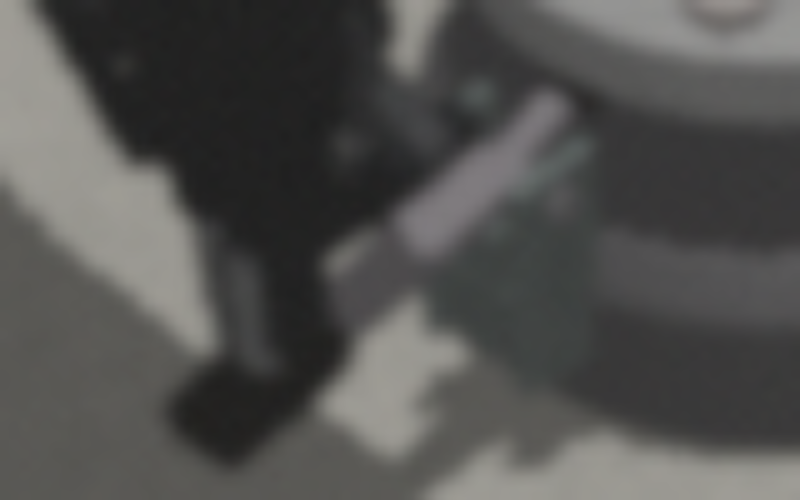

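Call:
{"fn": "play_rows", "kwargs": {"commands": "0 0 0 5 0;0 0 0 20 0;0 0 0 50 0;0 0 0 90 0;0.5 0 0 130 0;1 0 0 170 0;1 0 -20 210 0;1 0 -20 230 0;1 0 -20 240 0;1 0 -20 240 0"}}

```text
time: 8.8
ee_pos: [0.487, -0.1597, 0.2737]
tcp_rot: [179.8, -0.0, 80.3]
wrist_force: [0.7, 0.1, 0.1]
opening: 0.0726
```

Run:
```python
from h import *
o=get_obs();print(o['ee_pos'],o['tcp_rot'],o['wrist_force'],o['opening'])
cv2.imwrite("pics/w7.png",camera("wrist")[:,:,::-1])
b=camera("scene")[:,:,::-1]
cv2.imwrite("pics/s7.png",b)
c=b[200:280,225:345]; cv2.imwrite("pics/s7c.png",cv2.resize(c,(800,533),interpolation=cv2.INTER_CUBIC))
for n in (.5,.55,.6):
    print(n,((proj("scene",[lp(.1,0,n),lp(.1,-.007,n),lp(.058,0,n)])-[225,200])*6.667).round(0).tolist())
print(proj("scene",[o['ee_pos']]))
```

```text
[ 0.48698966 -0.15973352  0.27367964] [ 1.79848250e+02 -2.93122774e-02  8.03004395e+01] [0.72468864 0.13722157 0.12475841] 0.07259907723831809
0.5 [[123.0, 470.0], [126.0, 485.0], [215.0, 400.0]]
0.55 [[125.0, 481.0], [129.0, 495.0], [216.0, 406.0]]
0.6 [[128.0, 490.0], [132.0, 504.0], [217.0, 412.0]]
[[237.65748175 194.03081061]]
```

View pics/s7c.png

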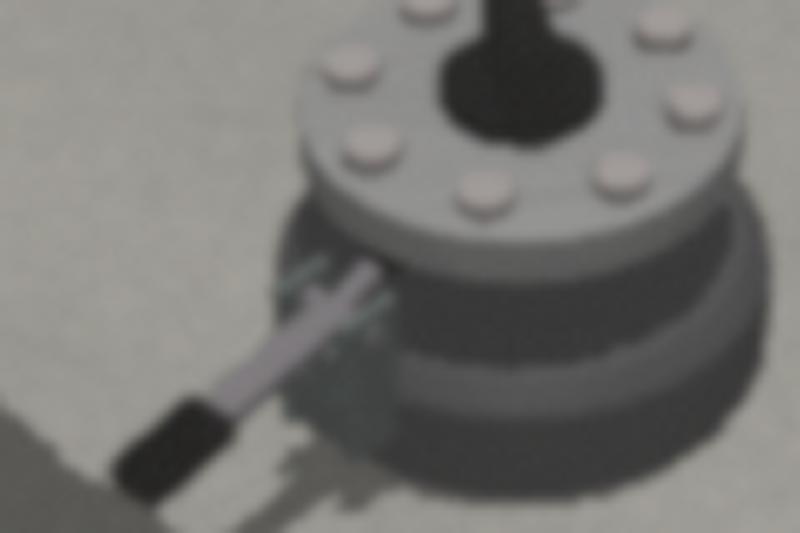

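View pics/w7.png

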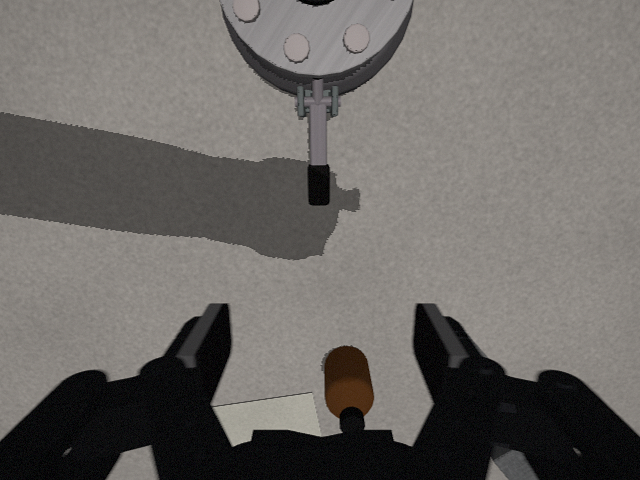

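View pics/s7.png

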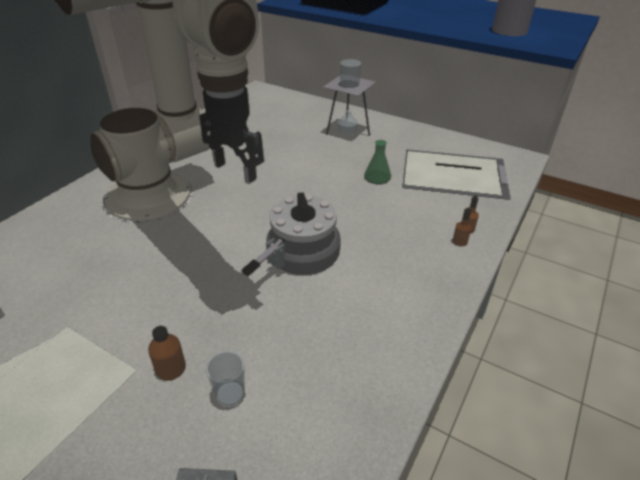

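Run:
```python
from h import *
o=get_obs();p=o['ee_pos']
Rm=R.from_euler('xyz',o['tcp_rot'],degrees=True).as_matrix()
for d in (.0,.02,.038,.051,.065):
    q=[p+Rm@[x,y,-d] for y in(-.036,.036) for x in (0.011,)]
    print(d,proj("scene",q).round(1).tolist(),proj("wrist",q,o).round(1).tolist())
b=cv2.imread("pics/s7.png")[100:200,180:300]
cv2.imwrite("pics/s7d.png",cv2.resize(b,None,fx=6,fy=6,interpolation=cv2.INTER_CUBIC))
```

```text
0.0 [[229.6, 185.9], [254.6, 199.8]] [[249.2, 257.2], [392.5, 257.2]]
0.02 [[228.5, 177.4], [253.8, 191.2]] [[241.3, 272.2], [400.2, 272.2]]
0.038 [[227.5, 169.6], [253.1, 183.2]] [[232.6, 288.8], [408.8, 288.8]]
0.051 [[226.7, 163.9], [252.6, 177.4]] [[225.0, 303.3], [416.2, 303.2]]
0.065 [[225.9, 157.5], [252.0, 170.9]] [[215.2, 321.8], [425.8, 321.7]]
```

View pics/s7d.png

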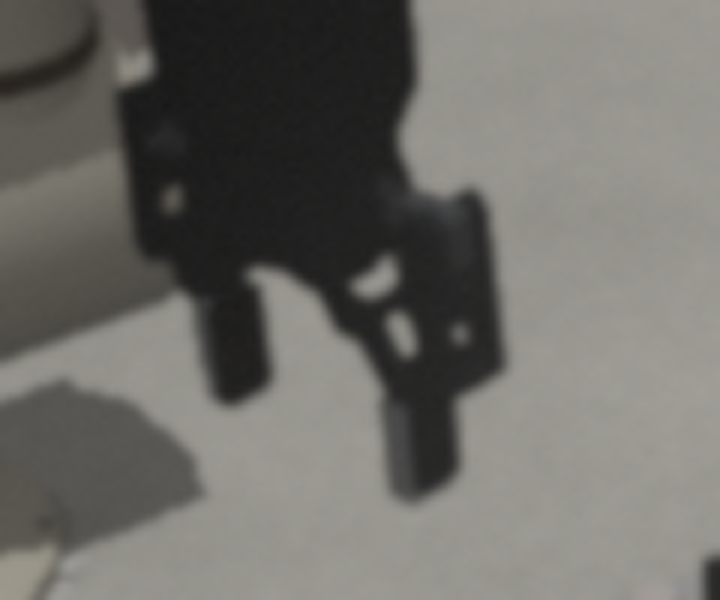

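The gripper tips are at about (221,165) and (250,181) in the scene. That confirms the pads end about 38 mm (shut) to 50 mm (open) behind the reported TCP. The lever's grip end matches brake ≈0.57. Next I move above the knob.

Call:
{"fn": "play_rows", "kwargs": {"commands": "1 5 40 30 7;1 10 80 30 14;1 20 120 30 21;1 29 160 30 28;1 29 188 30 35;1 29 188 30 42;1 29 188 30 49;1 29 188 30 56;1 29 188 30 60;1 29 188 30 60"}}

```text
time: 9.73
ee_pos: [0.5148, 0.0287, 0.2998]
tcp_rot: [-179.9, -0.1, 140.5]
wrist_force: [-0.5, -0.6, 0.5]
opening: 0.0856
```

Run:
```python
from h import *
import pickle
o=get_obs();print(o['ee_pos'],o['tcp_rot'],o['wrist_force'],o['opening'],o['q'])
cv2.imwrite("pics/w8.png",camera("wrist")[:,:,::-1]); pickle.dump(o,open("o8.pkl","wb"))
```

```text
[0.51483176 0.02874098 0.2997985 ] [-1.79900713e+02 -1.39311079e-01  1.40532157e+02] [-0.53710469 -0.57684025  0.53988087] 0.08558646771869984 [3.18184249e+00 4.47131476e+00 2.18694883e+01 1.07567906e+02
 2.13587433e-02 4.26495327e+01]
```

View pics/w8.png

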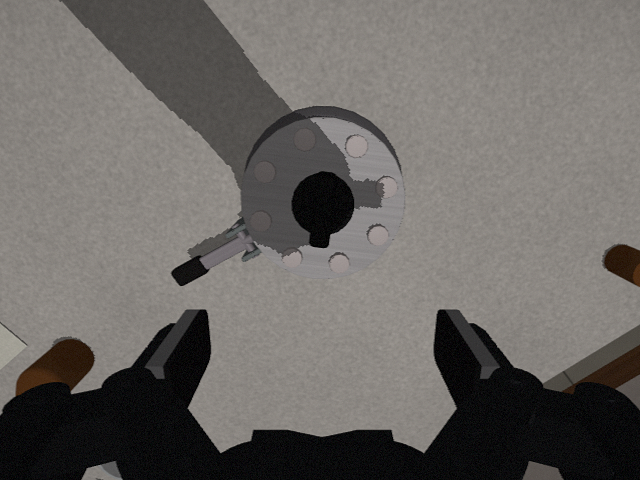

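Run:
```python
from h import *
im=cv2.imread("pics/w8.png")[160:260,270:380]
e=np.clip(im.astype(float)*6,0,255).astype(np.uint8)
cv2.imwrite("pics/w8e.png",cv2.resize(e,None,fx=6,fy=6,interpolation=cv2.INTER_CUBIC))
import pickle;o=pickle.load(open("o8.pkl","rb"))
print(plane("wrist",[[323,203]],.125,o))
```

```text
[[0.51458667 0.03110634 0.125     ]]
```

View pics/w8e.png

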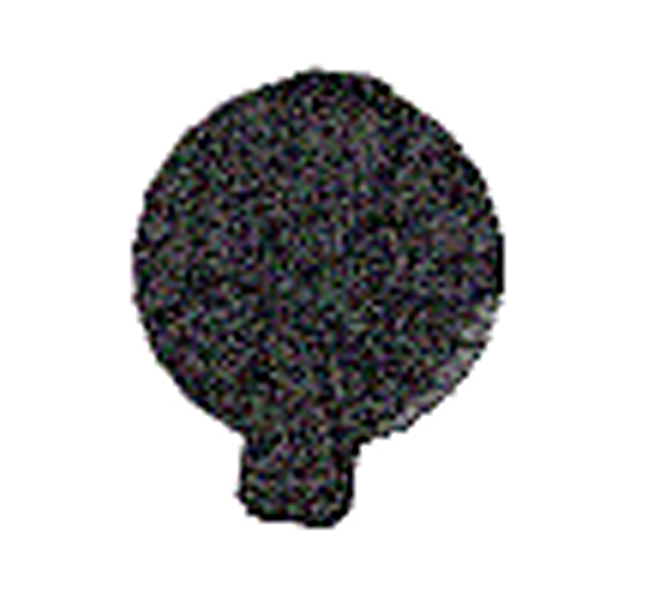

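Run:
```python
from h import *
import pickle;o=pickle.load(open("o8.pkl","rb"))
c=plane("wrist",[[323.3,202.5]],.125,o)[0];e=plane("wrist",[[319.5,246.8]],.159,o)[0]
d=(e-c)[:2];print(c,e,np.linalg.norm(d),np.degrees(np.arctan2(d[1],d[0])))
```

```text
[0.51439653 0.0316282  0.125     ] [0.53749766 0.00820793 0.159     ] 0.032896374797056 -45.39304888020701
```

Call:
{"fn": "play_rows", "kwargs": {"commands": "1 0 1 -40 -5.5;1 0 1 -80 -5.5;1 0 1 -120 -5.5;1 0 1 -160 -5.5;1 0 1 -185 -5.5;1 0 1 -200 -5.5;1 0 1 -207 -5.5;1 0 1 -207 -5.5;1 0 1 -207 -5.5"}}

```text
time: 10.53
ee_pos: [0.5154, 0.0293, 0.095]
tcp_rot: [180.0, -0.0, 134.7]
wrist_force: [0.5, -0.2, 0.4]
opening: 0.0854
```

Run:
```python
from h import *
o=get_obs();print(o['ee_pos'],o['tcp_rot'],o['wrist_force'],o['opening'])
cv2.imwrite("pics/w9.png",camera("wrist")[:,:,::-1])
b=camera("scene")[:,:,::-1][130:260,220:380]; cv2.imwrite("pics/s9.png",cv2.resize(b,None,fx=4,fy=4,interpolation=cv2.INTER_CUBIC))
```

```text
[0.51535694 0.02927267 0.09503365] [ 1.79995123e+02 -1.67820426e-03  1.34738309e+02] [ 0.51817934 -0.21256937  0.41331132] 0.08538624738469083
```

View pics/w9.png

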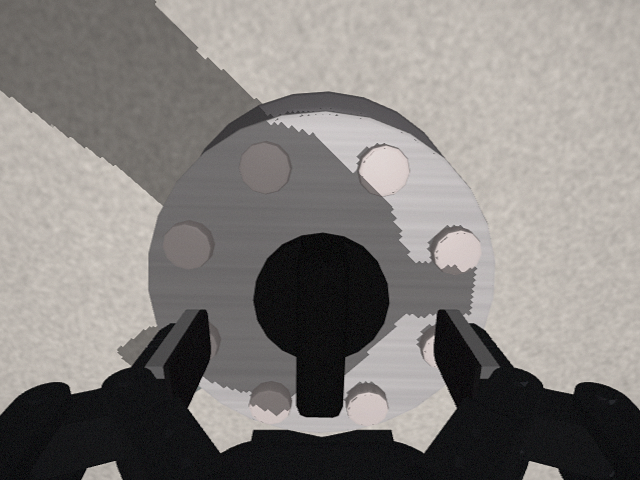

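View pics/s9.png

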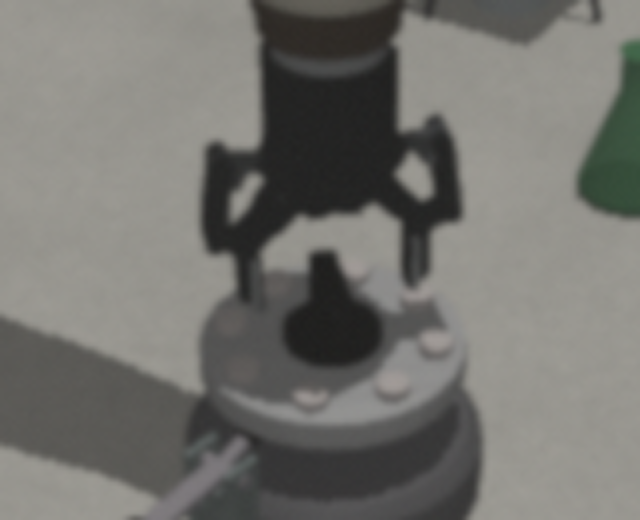

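Jaws straddle the bar, which runs upright at column ~321 in the wrist view, aligned with the pads. Closing on it.

Call:
{"fn": "play_rows", "kwargs": {"commands": "1 0 0 -3 0;0.1 0 0 -3 0;0.1 0 0 -3 0;0.1 0 0 -3 0;0 0 0 -3 0;0 0 0 -3 0;0 0 0 -3 0;0 0 0 -3 0;0 0 0 -3 0;0 0 0 -3 0", "force": 80}}

```text
time: 11.47
ee_pos: [0.5152, 0.029, 0.092]
tcp_rot: [-180.0, 0.0, 134.8]
wrist_force: [-3.3, -2.9, 5.1]
opening: 0.0168
```

Run:
```python
from h import *
o=get_obs();print(o['ee_pos'],o['tcp_rot'],o['wrist_force'],o['torque'],o['opening'])
cv2.imwrite("pics/w10.png",camera("wrist")[:,:,::-1])
b=camera("scene")[:,:,::-1][130:260,220:380]; cv2.imwrite("pics/s10.png",cv2.resize(b,None,fx=4,fy=4,interpolation=cv2.INTER_CUBIC))
```

```text
[0.5151788  0.02898452 0.09198831] [-1.79979801e+02  1.45883105e-02  1.34782905e+02] [-3.31866852 -2.86944999  5.11194773] [-0.45072186  0.8360866  -0.38075113] 0.016778574788731605
```

View pics/w10.png

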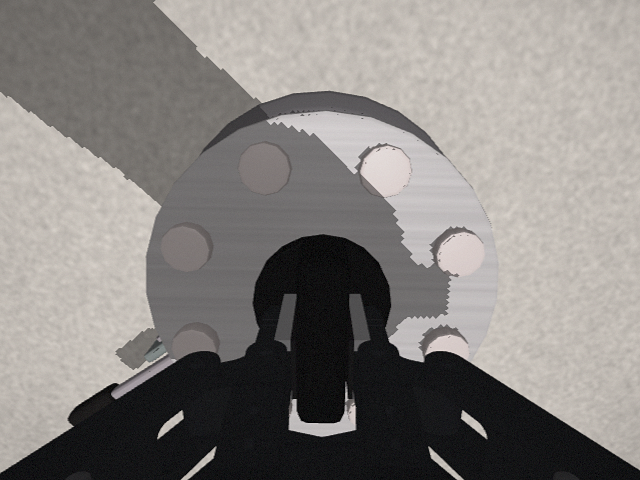

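View pics/s10.png

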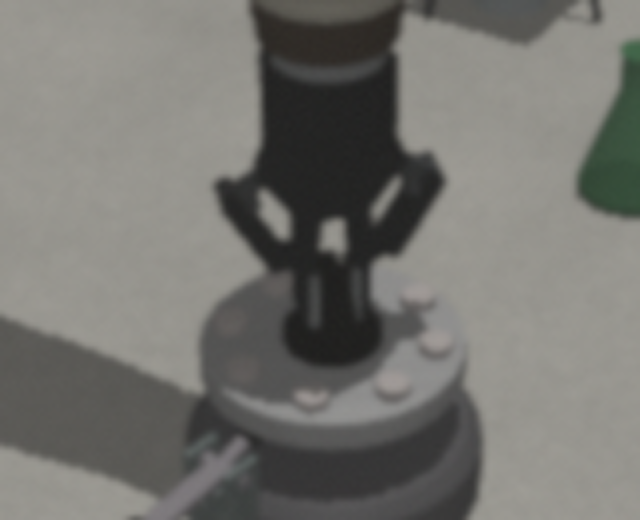

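Bar gripped (opening 17 mm). I'll start clockwise and check that the caps stay put.

Call:
{"fn": "play_rows", "kwargs": {"commands": "0 0 0 0 -4;0 0 0 0 -9;0 0 0 0 -14;0 0 0 0 -19;0 0 0 0 -24;0 0 0 0 -24"}}

```text
time: 12.07
ee_pos: [0.5151, 0.0289, 0.0919]
tcp_rot: [-180.0, 0.0, 110.5]
wrist_force: [-5.3, -2.0, 6.1]
opening: 0.0168
```

Run:
```python
from h import *
o=get_obs();print(o['ee_pos'],o['tcp_rot'],o['wrist_force'],o['torque'],o['opening'])
b=camera("scene")[:,:,::-1][130:260,220:380]; cv2.imwrite("pics/s11.png",cv2.resize(b,None,fx=4,fy=4,interpolation=cv2.INTER_CUBIC))
```

```text
[0.51509199 0.02892655 0.09194827] [-1.79971799e+02  3.23832240e-02  1.10510103e+02] [-5.33724041 -2.03840012  6.05907341] [-0.66907776  0.91593002 -0.24096693] 0.016765696917352493
```

View pics/s11.png

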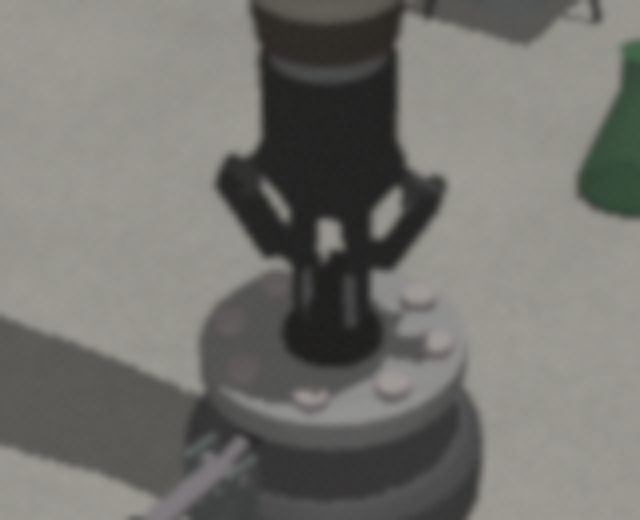

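The caps at (311,398) and (392,384) haven't moved, so the rotor is locked and the knob is turning.

Call:
{"fn": "play_rows", "kwargs": {"commands": "0 0 0 0 -5;0 0 0 0 -11;0 0 0 0 -17;0 0 0 0 -23;0 0 0 0 -29;0 0 0 0 -35;0 0 0 0 -41;0 0 0 0 -47;0 0 0 0 -50;0 0 0 0 -50"}}

```text
time: 12.95
ee_pos: [0.5149, 0.0289, 0.092]
tcp_rot: [-180.0, 0.1, 60.6]
wrist_force: [-5.8, -4.2, 5.3]
opening: 0.0169
```

Call:
{"fn": "play_rows", "kwargs": {"commands": "0 0 0 0 -5;0 0 0 0 -11;0 0 0 0 -17;0 0 0 0 -23;0 0 0 0 -29;0 0 0 0 -35;0 0 0 0 -40;0 0 0 0 -40"}}

```text
time: 13.62
ee_pos: [0.5148, 0.029, 0.092]
tcp_rot: [180.0, 0.1, 20.5]
wrist_force: [-5.4, -2.3, 6.2]
opening: 0.0166
```

Run:
```python
from h import *
o=get_obs();print(o['ee_pos'],o['tcp_rot'],o['q'][5],o['wrist_force'],o['torque'],o['opening'])
b=camera("scene")[:,:,::-1][130:260,220:380]; cv2.imwrite("pics/s12.png",cv2.resize(b,None,fx=4,fy=4,interpolation=cv2.INTER_CUBIC))
cv2.imwrite("pics/w12.png",camera("wrist")[:,:,::-1])
```

```text
[0.51481838 0.02899363 0.09196138] [1.79984763e+02 5.06417591e-02 2.05057315e+01] 162.7362652199009 [-5.38491675 -2.33896534  6.19467464] [-0.55249815  1.1965659  -0.2276764 ] 0.016595826155419366
```

View pics/s12.png

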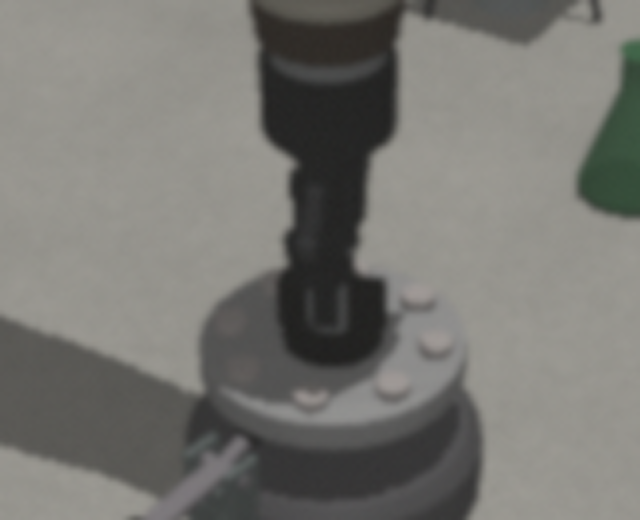

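View pics/w12.png

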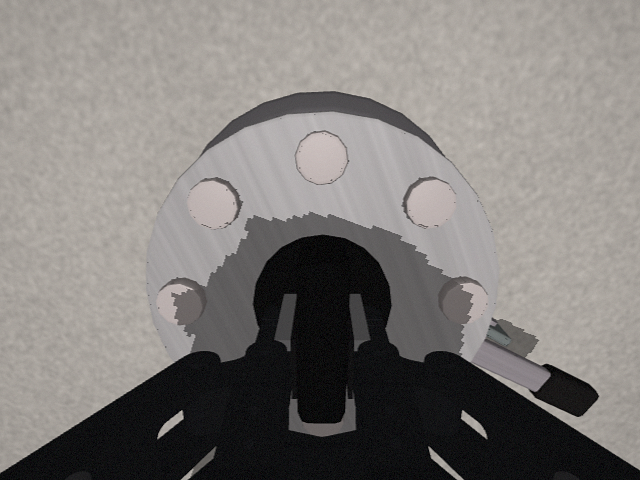

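The knob followed 114° while the caps stayed fixed. Release and lift, then over to the lever.

Call:
{"fn": "play_rows", "kwargs": {"commands": "0.5 0 0 0 0;1 0 0 0 0;1 0 0 0 0;1 0 0 0 0;1 0 0 0 0;1 0 0 0 0;1 0 0 30 0;1 0 0 70 0;1 0 0 110 0;1 0 0 140 0"}}

```text
time: 14.55
ee_pos: [0.5154, 0.0293, 0.2348]
tcp_rot: [180.0, -0.1, 20.8]
wrist_force: [0.5, -0.6, 1.4]
opening: 0.0852
```

Call:
{"fn": "play_rows", "kwargs": {"commands": "1 -5 -35 0 7;1 -10 -70 0 14;1 -15 -105 0 21;1 -20 -140 0 28;1 -28 -175 0 35;1 -28 -175 0 42;1 -28 -175 0 49;1 -28 -175 0 56;1 -28 -175 0 60;1 -28 -175 0 60"}}

```text
time: 15.38
ee_pos: [0.4874, -0.1459, 0.2316]
tcp_rot: [180.0, -0.0, 81.0]
wrist_force: [0.3, 0.0, -0.5]
opening: 0.0855
```

Run:
```python
from h import *
import pickle
o=get_obs();print(o['ee_pos'],o['tcp_rot'],o['wrist_force'],o['opening'])
cv2.imwrite("pics/w13.png",camera("wrist")[:,:,::-1]);pickle.dump(o,open("o13.pkl","wb"))
cv2.imwrite("pics/s13.png",cv2.resize(camera("scene")[130:280,210:380,::-1],None,fx=4,fy=4,interpolation=cv2.INTER_CUBIC))
```

```text
[ 0.4873656  -0.14592759  0.23162764] [ 1.79998042e+02 -3.94081651e-03  8.10360521e+01] [ 0.30159218  0.0035891  -0.47768295] 0.08545094798693371
```

View pics/w13.png

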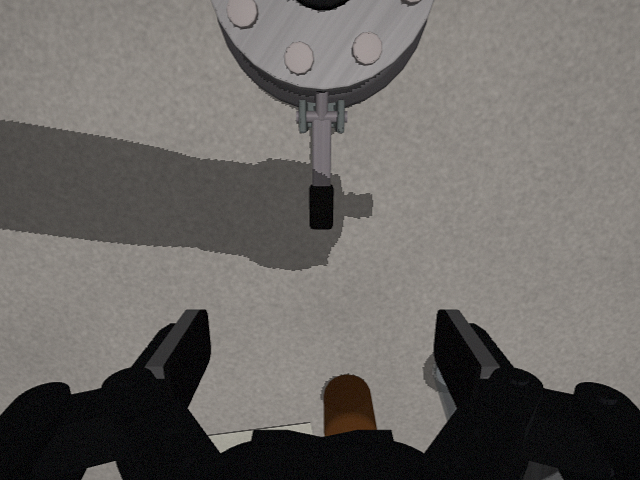

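View pics/s13.png

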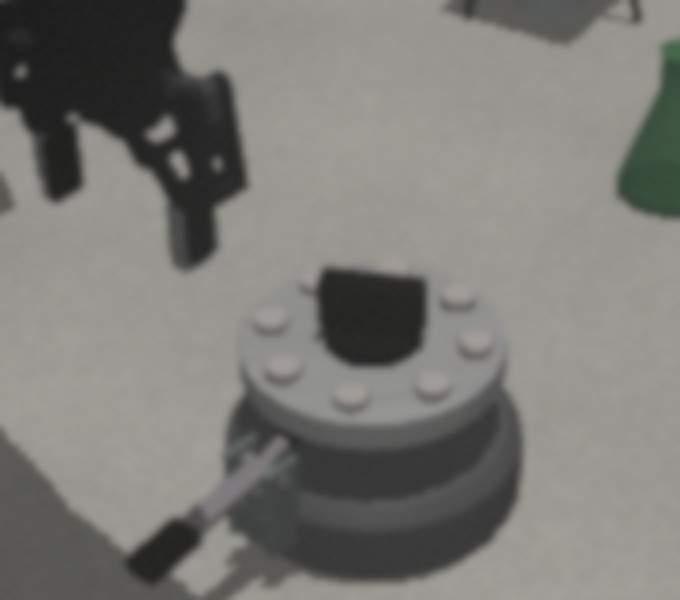

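Knob bar is clearly turned. The lever is still down at (321,207), centred between the jaws. Descending to pinch it.

Call:
{"fn": "play_rows", "kwargs": {"commands": "0.8 0 0 -40 0;0.7 0 0 -80 0;0.7 0 0 -120 0;0.7 0 0 -160 0;0.7 0 0 -190 0;0.7 0 0 -205 0;0.7 0 0 -215 0;0.7 0 0 -219 0;0.7 0 0 -219 0"}}

```text
time: 16.23
ee_pos: [0.4874, -0.1457, 0.0126]
tcp_rot: [-180.0, -0.0, 80.7]
wrist_force: [0.9, 0.9, 0.7]
opening: 0.0591
```

Call:
{"fn": "play_rows", "kwargs": {"commands": "0 0 0 0 0;0 0 0 0 0;0 0 0 0 0;0 0 0 0 0;0 0 0 0 0;0 0 0 0 0;0 0 0 0 0", "force": 50}}

```text
time: 16.82
ee_pos: [0.4867, -0.1458, 0.0138]
tcp_rot: [-180.0, 0.0, 80.8]
wrist_force: [-7.7, 1.6, 7.1]
opening: 0.021
```

Run:
```python
from h import *
o=get_obs();print(o['ee_pos'],o['tcp_rot'],o['wrist_force'],o['opening'])
cv2.imwrite("pics/w14.png",camera("wrist")[:,:,::-1])
cv2.imwrite("pics/s14.png",cv2.resize(camera("scene")[180:290,210:340,::-1],None,fx=5,fy=5,interpolation=cv2.INTER_CUBIC))
```

```text
[ 0.48671551 -0.14575369  0.01381701] [-1.79962515e+02  9.70403147e-03  8.07757663e+01] [-7.68073097  1.57489174  7.11020143] 0.020980598137566066
```

View pics/w14.png

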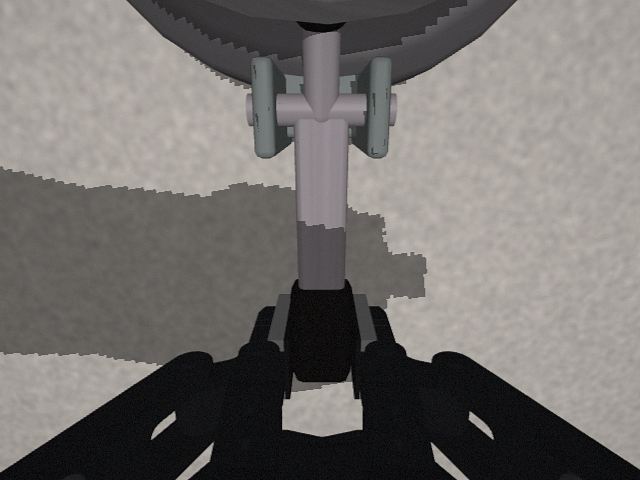

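View pics/s14.png

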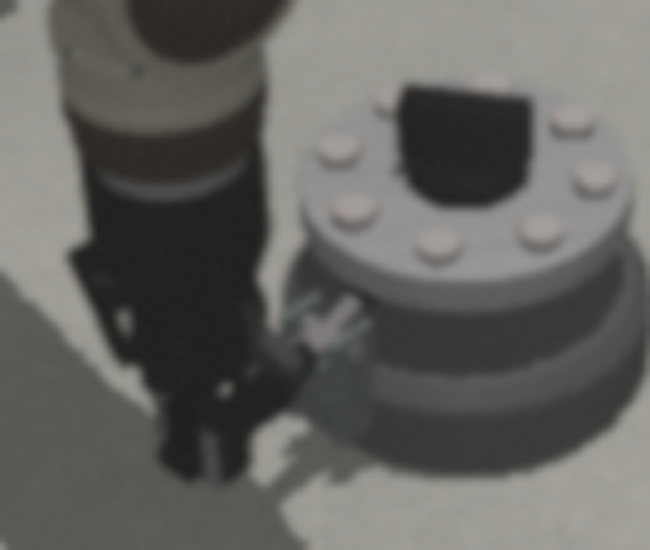

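Call:
{"fn": "play_rows", "kwargs": {"commands": "0 0 0 5 0;0 0 -1 10 0;0 0 0 15 0;0 0 0 20 0;0 0 1 25 0;0 0 2 30 0;0 0.5 3 35 0;0 1 5 40 0;0 1 6 43 0;0 1 6 43 0"}}

```text
time: 17.75
ee_pos: [0.4877, -0.1389, 0.0562]
tcp_rot: [-179.9, -0.1, 80.8]
wrist_force: [-6.2, 6.5, -5.9]
opening: 0.0209
```

Call:
{"fn": "play_rows", "kwargs": {"commands": "0 0 0.5 1 0;0 0 1 2 0;0 0 1.5 3 0;0 0 1.5 3 0"}}

```text
time: 18.08
ee_pos: [0.4879, -0.1378, 0.0586]
tcp_rot: [-179.9, -0.0, 80.8]
wrist_force: [-4.4, 4.7, -11.6]
opening: 0.021
```

Call:
{"fn": "play_rows", "kwargs": {"commands": "0 0 0.5 1 0;0 0 1 2 0;0 0 1 2 0"}}

```text
time: 18.33
ee_pos: [0.488, -0.1368, 0.0607]
tcp_rot: [-180.0, -0.0, 80.8]
wrist_force: [-4.0, 5.3, -11.7]
opening: 0.0207
```

Call:
{"fn": "play_rows", "kwargs": {"commands": "0 0 0.5 1 0;0 0 1 2 0;0 0 1 2 0"}}

```text
time: 18.58
ee_pos: [0.4882, -0.1358, 0.0627]
tcp_rot: [-180.0, -0.0, 80.8]
wrist_force: [-3.3, 4.6, -13.2]
opening: 0.0208
```

Run:
```python
from h import *
o=get_obs();print(o['ee_pos'],o['tcp_rot'],o['wrist_force'],o['opening'])
cv2.imwrite("pics/w15.png",camera("wrist")[:,:,::-1])
b=camera("scene")[:,:,::-1];c=b[230:280,225:305]; cv2.imwrite("pics/s15.png",cv2.resize(c,(800,500),interpolation=cv2.INTER_CUBIC))
for n in (0,.05,.1,.2):
    print(n,((proj("scene",[lp(.1,0,n),lp(.1,-.007,n),lp(.058,0,n)])-[225,230])*10).round(0).tolist())
```

```text
[ 0.48822293 -0.13581136  0.06269545] [-1.79971049e+02 -3.57093819e-02  8.08273761e+01] [ -3.27318103   4.60054881 -13.15504002] 0.020830053983965258
0 [[198.0, 217.0], [191.0, 246.0], [331.0, 193.0]]
0.05 [[193.0, 238.0], [187.0, 267.0], [328.0, 205.0]]
0.1 [[189.0, 258.0], [183.0, 287.0], [326.0, 216.0]]
0.2 [[183.0, 298.0], [180.0, 326.0], [322.0, 239.0]]
```

View pics/s15.png

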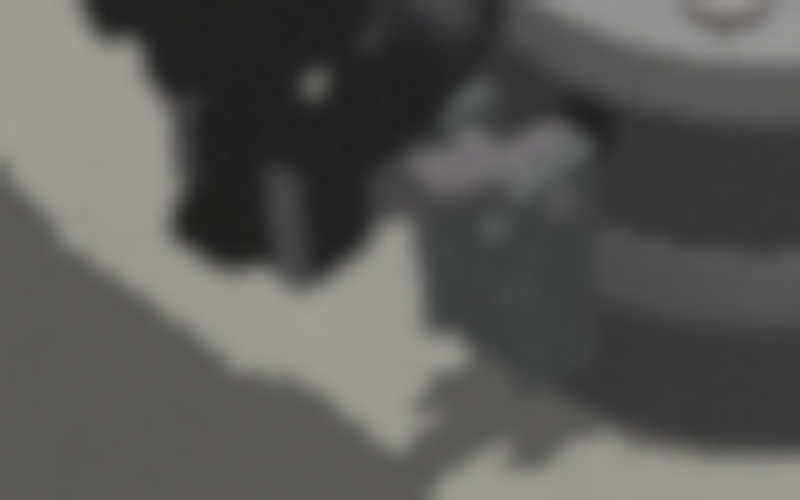

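The grip end shows at about (195,215–225), so brake ≈0–0.03. I'll pull a bit more with a firmer grip to make sure it's at the stop.

Call:
{"fn": "play_rows", "kwargs": {"commands": "0 0 0 0 0;0 0 0 0 0;0 0 0.5 1 0;0 0 1 2 0;0 0 1 3 0;0 0 1 3 0", "force": 100}}

```text
time: 19.18
ee_pos: [0.4883, -0.1347, 0.0648]
tcp_rot: [-179.9, -0.1, 80.9]
wrist_force: [0.2, 5.2, -23.1]
opening: 0.0195
```

Call:
{"fn": "play_rows", "kwargs": {"commands": "0 0 0.5 1 0;0 0 1 2 0;0 0 1 2 0"}}

```text
time: 19.43
ee_pos: [0.4881, -0.1347, 0.0649]
tcp_rot: [-179.9, 0.1, 80.8]
wrist_force: [5.6, -2.0, -39.5]
opening: 0.0195
```

Hard stop: 39 N with no movement. Ease off the load, release, and lift straight up.

Call:
{"fn": "play_rows", "kwargs": {"commands": "0 0 0 -1 0;0 0 0 -2.5 0;0 0 0 -2.5 0"}}

```text
time: 19.68
ee_pos: [0.4883, -0.1347, 0.0647]
tcp_rot: [-180.0, 0.1, 80.8]
wrist_force: [-0.3, -1.6, -22.4]
opening: 0.0193
```

Call:
{"fn": "play_rows", "kwargs": {"commands": "0.2 0 0 0 0;0.5 0 0 0 0;0.8 0 0 0 0;1 0 0 0 0;1 0 0 0 0;1 0 0 20 0;1 0 0 60 0;1 0 0 100 0;1 0 0 140 0;1 0 0 180 0"}}

```text
time: 20.52
ee_pos: [0.4883, -0.1342, 0.2484]
tcp_rot: [179.8, 0.0, 80.8]
wrist_force: [1.3, 0.8, 0.6]
opening: 0.0855
```

Call:
{"fn": "play_rows", "kwargs": {"commands": "1 0 -20 20 0;1 0 -60 40 0;1 -20 -80 60 0;1 -40 -80 60 0;1 -60 -80 60 0;1 -60 -80 60 0"}}

```text
time: 21.02
ee_pos: [0.4264, -0.2148, 0.3078]
tcp_rot: [179.8, 0.1, 80.7]
wrist_force: [-0.3, -0.0, 1.0]
opening: 0.0851
```

Run:
```python
from h import *
o=get_obs();print(o['ee_pos'],o['tcp_rot'],o['wrist_force'],o['opening'])
t=camera("top")[:,:,::-1]; cv2.imwrite("pics/t16.png",t)
b=camera("scene")[:,:,::-1]; cv2.imwrite("pics/s16f.png",b)
c=b[190:280,225:345]; cv2.imwrite("pics/s16.png",cv2.resize(c,None,fx=6.667,fy=6.667,interpolation=cv2.INTER_CUBIC))
for n in (0,.05,.1):
    print(n,((proj("scene",[lp(.1,0,n),lp(.1,-.007,n),lp(.058,0,n)])-[225,190])*6.667).round(0).tolist())
a=cv2.imread("pics/scene0.png"); 
g0=a[190:280,225:275].astype(int);g1=b[190:280,225:275].astype(int)
cv2.imwrite("pics/cmp.png",cv2.resize(np.hstack([a[220:280,225:305],b[220:280,225:305]]),None,fx=5,fy=5,interpolation=cv2.INTER_CUBIC))
t0=cv2.imread("pics/top0.png")
for nm,(r0,r1,c0,c1) in dict(flask=(245,300,95,160),bottle=(270,310,480,535),beaker=(205,250,470,525)).items():
    print(nm,np.abs(t0[r0:r1,c0:c1].astype(int)-t[r0:r1,c0:c1]).mean())
```

```text
[ 0.42635507 -0.21480033  0.30779521] [1.79789822e+02 7.85985954e-02 8.07022111e+01] [-0.31491277 -0.00651902  1.00406017] 0.0851221505433665
0 [[132.0, 412.0], [127.0, 431.0], [221.0, 395.0]]
0.05 [[129.0, 425.0], [124.0, 445.0], [219.0, 403.0]]
0.1 [[126.0, 439.0], [122.0, 458.0], [217.0, 411.0]]
flask 7.3195337995338
bottle 28.948636363636364
beaker 7.917979797979798
```

View pics/cmp.png

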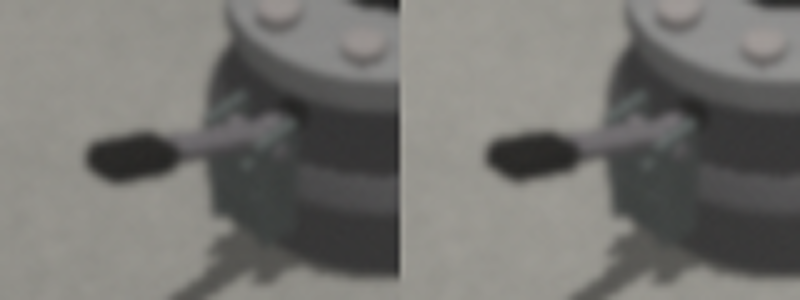

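View pics/s16f.png

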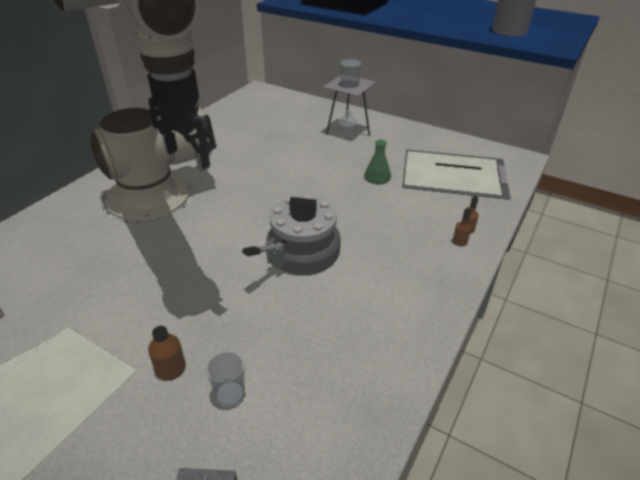

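View pics/t16.png

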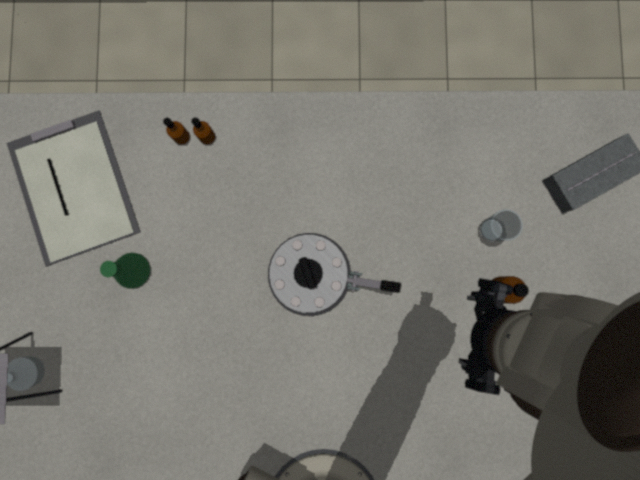

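Side by side, the lever matches its starting "up" picture: the grip is at (130,157) and (530,157), the same spot in each half. The knob bar is turned, and the flask, bottle and beaker stand where they were. The arm is clear, so I'm handing in.

```bash
python3 -c "
from workcell import *
print(job_done())"
```

```text
the job is handed in; nothing more can be done
None
```

The job is done and handed in at about 21 s of the 72 s allowed.

- **Brake down:** I pushed the lever down with the shut fingers until it met its stop at 29 N. After letting go, the picture put it at a brake angle of about 0.55–0.58, so locked.
- **Knob:** I gripped the bar and turned it 114° clockwise seen from above. The tube caps did not move, so the rotor stayed locked while the knob turned.
- **Brake up:** I pinched the lever and lifted it until it stopped moving, with the force rising to 39 N. After release it looks the same as in the starting picture.
- **Surroundings:** The flask, beaker and reagent bottle look unmoved in the scene view. In the last top view the gripper partly hid the bottle, so I could not compare it there. The arm ended clear of everything.

**What disagreed:** the fingertips ended about 38 mm (shut) to 50 mm (open) behind the reported TCP. Two cameras and the contact heights all showed it, so I allowed for it when setting heights. The pinch also slipped a little on the grip near the top of the lift, until I raised the grip force to 100 N.

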